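# Press a tube's end plug home with a bench quick clamp

## Task

The end plug of the square tube lying in the bench clamp has only been started: pump the clamp's two grips to walk the jaw up and press the plug fully home, finishing with a firm squeeze when the grips go hard, but never so hard that it would crush the plug (about 75 N at the jaw). Then hold the release tab down until the jaw has run all the way back open, and leave the tube lying in the clamp. Work the clamp only by its grips and tab: keep your hand off the ram, the jaw and the tube, and leave the other things where they are.

Things in the scene. Friction and masses are not known exactly. Their poses are not given: they have to be found in the camera images.
- clamp: Fixed steel bench clamp on a base plate 335 x 80 x 12 mm. Its frame: origin on the table under the head, x along the clamp in the pressing direction (head to tail jaw), y across, z up; the plate runs from x = -60 to 275 mm. Through the head slides a toothed ram (16 mm wide, top 41 mm high) whose rear end sticks out low under the grips. A ratchet in 8 mm steps holds the ram.
- squeeze_point (a point): Fixed point midway between two black upright grips behind the head, 70 mm over the table (clamp x = -105 mm). The grips are posts 16 mm thick, from 46 to 92 mm over the table, on sprung levers. They move as mirror images: 64 mm over their outsides (along clamp y) at rest, 34 mm squeezed fully. Pinch both from above along clamp y, fingertips 48 to 60 mm over the table; 45 mm free around.
- trigger (a joint): Lever angle, rad: 0 at rest, 0.20 squeezed fully (15 mm at each grip). Let go, they spring back in 0.5 s, the ram stays: each full squeeze gains one 8 mm step. Force on each grip: 4 to 8 N running free, 11 to 15 N pushing the plug; once it is home they go hard short of full travel: 16 N on each gives 25 N at the jaw, 35 N gives 75 N (crushes). Aim at 20 to 25 N.
- jaw_face (a point): Centre of the front of the moving jaw plate on the ram, 32 mm over the table; the front of its rubber pad lies 6 mm further along x and yields 1 mm for each 20 N. Clamp x = 68 mm when the jaw is fully open (its own spring pulls it back there); it can walk 56 mm further.
- ram: The toothed ram bar with the moving jaw; the frame coincides with the clamp's when the jaw is fully open and moves along x with it. To be moved only by trigger and release tab, never pushed by hand.
- tab_top (a point): Middle of the upper face of the release tab: a flat steel plate 26 x 26 x 4 mm on top of the head on the clamp's centre line, 57 mm nearer the head than the grips, 78 mm over the table at rest. Pressed straight down there, with the grips let go, it sinks 10.6 mm and lifts the ratchet's pawls. Below it, at the sides, lie the levers (tops 63 mm high).
- release_tab (a joint): How far the release tab is pressed straight down, m: 0 at rest, 0.0106 fully down; it frees the ram beyond about 0.0085 and needs about 8 N, up to 22 N on the way when the jaw is still clamped tight. While it is held down the jaw's spring runs it back to fully open in about 1 s; let up too early, the ratchet catches it again. It bobs by up to 0.004 itself as the ratchet clicks.
- tube: Stub of steel square tube 40 x 40 x 120 mm, 0.5 kg, lying loose in the clamp's bed (12 mm over the table) between low side lips. Origin: centre of its underside; x along the tube, the same way as the clamp's x. It slides along the bed until it meets the tail jaw, which is 3 to 25 mm away at first.
- plug (a joint): How far the grey plastic end plug (cap 40 x 40 x 6 mm with a shank) is pushed in, m: at 0 the cap stands 12 mm off the tube's end, at 0.012 it is home, the cap flat on the tube's end. It starts at 0 to 0.004, slides stiffly (about 18 N) and stays where it is pushed. It is in the tube's end that faces the moving jaw.
- plug_face (a point): Centre of the outer face of the plug's cap, which the moving jaw's pad presses.
- tail_face (a point): Centre of the face of the tail jaw (a steel block 60 mm wide, 64 mm tall) against which the tube is pressed. It was locked by others within a 12 mm range and does not move.
- spare_tube: another bare stub of the same square tube, lying on the table near the clamp (bystander; origin at its underside)
- spare_plug: a loose spare end plug lying cap down near the clamp (bystander; origin at its underside)
- wrench: a steel wrench near the clamp (bystander; origin at its underside)
- hammer: a hammer near the clamp (bystander; origin at its underside)
- gel_jar: a white plastic jar 68 mm wide, 55 mm tall (bystander; origin at its underside)
- drink_bottle: a clear drink bottle, 190 mm tall (bystander; origin at its underside)
- angle_bracket: a steel angle bracket 70 x 50 x 65 mm (bystander; origin at its underside)
Not all that is in view belongs to the job. What is shaped like the tube but green, pink or yellow is not meant.

How it is judged (in metres and radians):
On the way, in this order (a step that is already met when the one before it is completed fails the run):
1. the plug is fully home and squeezed firmly by the jaw (over 25 N) (value of joint plug above 0.0105 m and contact force between ram and tube above 25 N), for 0.15 s.
2. the release tab is held down until the jaw has run back fully open (x of jaw_face in the frame of clamp below 0.072 m and value of joint release_tab above 0.0045 m), for 0.1 s.
At the end, for the whole second after the job is handed in: The plug is home (within 1.5 mm), the jaw is back within 4 mm of fully open, grips and tab are released, and the tube lies at rest in the clamp's bed (value of joint plug above 0.0105 m and x of jaw_face in the frame of clamp below 0.072 m and value of joint release_tab below 0.0018 m and value of joint trigger below 0.03 rad and linear speed of tube below 0.01 m/s and z of tube in the frame of clamp below 0.016 m and y of tube in the frame of clamp between -0.006 and 0.006 m); the robot touches nothing.
It fails at once if the jaw presses the plug with more than 75 N (contact force between ram and tube above 75 N).
It fails at once if the robot pushes the ram, the jaw or the tube by hand (over 3 N) (contact force between any of the fingers, the arm and ram above 3 N or contact force between any of the fingers, the arm and tube above 3 N).
It fails at once if another thing on the table is moved by more than 20 mm (distance of any of spare_tube, spare_plug, wrench, hammer, gel_jar, drink_bottle, angle_bracket from where it was at the start of the episode above 0.02 m).
It also fails if it takes over 54 s, if anything falls off the work surface, if the arm or the gripper's body presses on something with over 40 N, if the wrist force passes 120 N, or if a joint passes its speed limit or range.

## Robot

A 6-joint arm with a two-finger parallel gripper is mounted at the origin on the work surface. World frame = base frame: x ahead of the robot, y to its left, z up, the work surface at z = 0. Lengths are in mm, angles in rad, forces in N, time in s.
With the tool pointing down it reaches from about 300 to 775 mm from the base axis. Payload 14.6 kg.
Tool frame: the origin (TCP) lies on the centre line of the jaws, within the pads' length; the fingertips stand 19 mm ahead of it and the grasp point (between the pads) is the TCP (bot.tip_reach is the distance from the TCP to the fingertips, in mm); z points along the fingers, y is the line along which they close (so a half turn about z gives the same grasp; the last joint's range is limited). The gripper opens to 85 mm and grips with 20 to 120 N. Pads are 22 mm wide; open, the fingers measure 114 mm over their backs; the gripper's body (76 mm by 85 mm) begins 54 mm behind the grasp point. The pads swing forward as they close: fully open they stand 13 mm farther back than shut.
Start: joints at [1.109, 0.3, 1.521, -0, 1.321, -0.067], TCP at [211.54, 507.682, 250.281] pointing down, gripper open.
Joint ranges: [-3.03, 3.03], [-0.79, 2.21], [0.23, 2.52], [-1.04, 4.18], [0, 3.07], [-2.55, 2.55]. Speed limits (rad/s): [2.22, 2.22, 2.57, 3.14, 3.14, 3.14].

## Interface

Orientations are given as a unit quaternion [w, x, y, z].
In Python, from rig import bot gives the robot as it stands. Calls block until the motion is done:
- bot.move_to(position, orientation): joint-space move of the TCP to a pose.
- bot.servo_line(position, attitude=None, speed=150, until_force=None): straight line of the TCP; attitude=None keeps the orientation; speed is the mean speed in mm/s. With until_force (N) it stops when the force on the tool has changed by that much, and returns True; else False.
- bot.move_joints(angles): joint-space move.
- bot.move_gripper(opening, grip_force=None): finger opening in mm; grip_force is the grip in N (None keeps the last); returns when the fingers have stopped.
- bot.dwell(seconds).
- bot.ik(position, orientation): joint angles nearest the present ones, or None.
- bot.read_state(): the state.
- bot.read_camera(name): name is "side" or "top" or "wrist"; returns a dict with "image" (400x640x3 uint8, blue, green, red), "depth" (400x640 float32, mm along the optical axis (not along the pixel's ray), 0 where there is no reading), "fovy" (degrees; the focal length in pixels is half the picture's height over the tangent of half this angle, whatever the lens; pixels are square), "cx", "cy" (the principal point, pixels), "k1" (the pictures are not rectified: a ray, as slopes to the right and down, at radius r is drawn at 1 + k1 r^2 times it, then the intrinsics apply), "eye" and "attitude" of the camera in the world; the wrist camera has in their place "mount" (4x4, takes a point from camera to tool coordinates, whose origin is the TCP and whose axes are the flange's). Camera axes: x right, y down, z forward; pixel columns grow to the right and rows downward; lengths in mm; the calibration is good to about 2 mm. A picture is of the moment at which its call begins: read the wrist's pose just before it.
A pose or a line that the arm cannot do raises bot.MotionError and nothing moves.
- bot.finish_job(): hands the job in; it is judged then, once.
The state is a dict: "clock": time; "joint_positions": joint angles; "qvel": joint speeds; "effort": joint torques, N m; "ee_pos": TCP position; "tool_rot": TCP orientation; "ft_force": force on the tool from outside, world axes, zero at the start; "moment": the same for the moment, N m; "grip_width": finger opening in mm; "grip_force": force on a finger pad.
Only numpy, scipy, OpenCV 4.12 (cv2) and the standard library are available. Lean on these libraries where they do the work, as an engineer would, in place of code of your own. Each camera call takes 0.05 s, during which the arm holds its last target. There are 200 camera calls.

## Working session

There is one attempt and no reset: what is moved stays moved. The work goes in short steps, each a Python script; the robot and the scene stay as the last script left them, time stands still between calls to the robot, and variables do not carry over. Pictures are saved under pics/ and viewed, at most 10 in all, crops included, and the job is handed in when it is done.

```bash
mkdir -p pics; ls; cat > h.py <<'E'
import numpy as np, cv2
from rig import bot
from scipy.spatial.transform import Rotation as R
def rot(q): return R.from_quat([q[1],q[2],q[3],q[0]]).as_matrix()
def cam(name):
    s=bot.read_state(); c=bot.read_camera(name)
    if 'mount' in c:
        M=np.array(c['mount']); T=np.eye(4); T[:3,:3]=rot(s['tool_rot']); T[:3,3]=s['ee_pos']; W=T@M
        c['R'],c['t']=W[:3,:3],W[:3,3]
    else:
        a=np.array(c['attitude']); c['R']=rot(a) if a.size==4 else a; c['t']=np.array(c['eye'])
    c['f']=200/np.tan(np.radians(c['fovy'])/2)
    return c
def rays(c,uv):
    uv=np.atleast_2d(np.array(uv,float)); d=(uv-[c['cx'],c['cy']])/c['f']; p=d.copy()
    for _ in range(20): p=d/(1+c['k1']*(p**2).sum(1,keepdims=True))
    return np.c_[p,np.ones(len(p))]
def onplane(c,uv,z):
    d=rays(c,uv)@c['R'].T; return c['t']+d*((z-c['t'][2])/d[:,2])[:,None]
def cloud(c):
    v,u=np.mgrid[:400,:640]; r=rays(c,np.c_[u.ravel(),v.ravel()])
    P=(r*c['depth'].reshape(-1,1))@c['R'].T+c['t']; P[c['depth'].ravel()==0]=np.nan
    return P.reshape(400,640,3)
E
python3 - <<'E'
from h import *
for n in('top','side'):
    c=cam(n); cv2.imwrite(f'pics/{n}0.png',c['image']); np.savez(f'{n}0.npz',**c); print(n,c['t'],c['R'],c['fovy'],c['k1'])
print(bot.read_state())
E
```

```text
pics
top [ 290.99481978  135.43592998 1221.04880678] [[ 0.00568655 -0.98537198  0.17032239]
 [-0.99993678 -0.00725543 -0.00859019]
 [ 0.0097003  -0.17026277 -0.98535095]] 49.005249751258106 0.021808078910833688
side [-238.49544841 1281.55214621 1000.35490257] [[-0.83348115 -0.31625995  0.45308809]
 [-0.5524005   0.45799122 -0.69648958]
 [ 0.01276139 -0.83079702 -0.5564292 ]] 44.72472922918931 -0.09985921355718694
{'clock': 0.1, 'joint_positions': array([ 1.10937686e+00,  3.00451688e-01,  1.52152303e+00, -3.23517733e-05,
        1.32071523e+00, -6.65994968e-02]), 'qvel': array([-4.40139297e-04, -2.62090403e-03,  4.85657438e-04, -7.40057709e-04,
        5.55821235e-05,  9.83481720e-04]), 'effort': array([ 1.86229780e-03, -5.44371307e+01, -3.62377131e+01,  1.24081001e-06,
        3.02075779e-03, -6.56494967e-05]), 'ee_pos': array([211.47557082, 507.5084091 , 249.75650987]), 'tool_rot': array([-1.28044735e-04,  1.96126317e-01,  9.80578486e-01, -5.33730437e-04]), 'ft_force': array([ 0.42635394, -0.15219643, -0.01186002]), 'moment': array([0.02365667, 0.02815047, 0.01135071]), 'grip_force': 0.0, 'grip_width': 85.32441722433097}
```

View pics/top0.png

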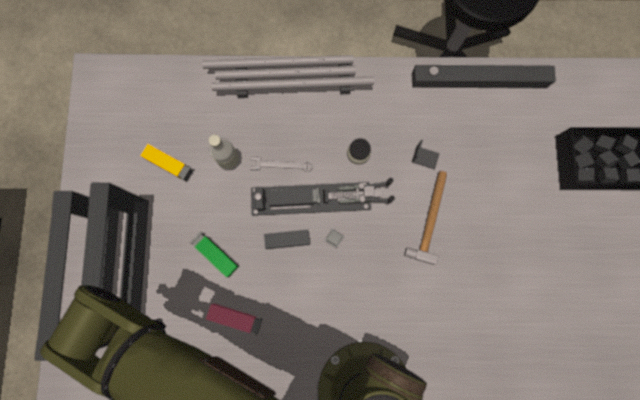

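View pics/side0.png

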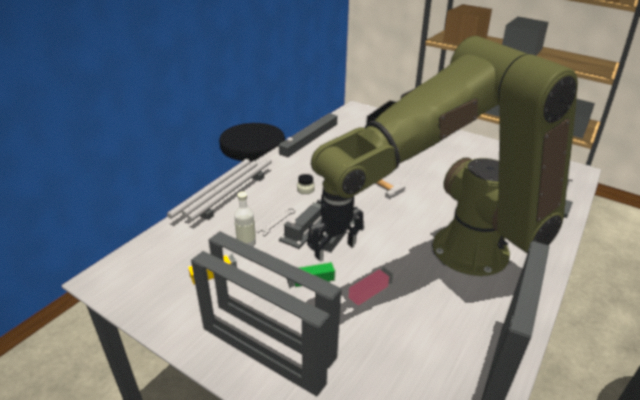

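The top view shows the clamp at px (252–370, 185–213), with its tail on the left at about (258,198). The grips are the two black ends at about (386,183) and (388,200). Lookalikes are the bare spare tube (287,240) and the green (215,255), pink (232,318) and yellow (167,162) blocks. I choose the tube lying in the clamp, around (300,198), and will check it with a close wrist view.

```bash
python3 - <<'E'
from h import *
c=dict(np.load('top0.npz'))
for uv,z in [((386,183),92),((389,200),92),((252,200),12),((370,195),12),((359,150),55),((425,157),65),((335,238),6),((440,172),10),((287,240),40)]: print(uv,onplane(c,uv,z)[0].round(), c['depth'][uv[1],uv[0]])
g=onplane(c,(387,191),80)[0]
# axis direction clamp x
a=onplane(c,[(252,200),(370,195)],12); d=a[0]-a[1]; print(d, np.degrees(np.arctan2(d[1],d[0])))
th=np.arctan2(d[1],d[0])
x=np.array([np.cos(th),np.sin(th),0]);z=np.array([0,0,-1.])
# view pose: above mid clamp, tool z down, tool y along clamp y
for s in(1,-1):
    y=s*np.array([-np.sin(th),np.cos(th),0]); M=np.c_[np.cross(y,z),y,z]; q=R.from_matrix(M).as_quat(); q=[q[3],*q[:3]]
    p=g+x*60; p[2]=330
    print(s,q,bot.ik(p,q))
print(bot.read_camera('wrist')['mount'])
E
```

```text
(386, 183) [536. -53.  92.] 1185.8115
(389, 200) [490. -60.  92.] 1154.4149
(252, 200) [501. 310.  12.] 1228.7203
(370, 195) [518. -20.  12.] 1167.2599
(359, 150) [636.  14.  55.] 1208.3545
(425, 157) [ 615. -165.   65.] 1260.9619
(335, 238) [397.  78.   6.] 1195.3894
(440, 172) [ 586. -220.   10.] 1235.7943
(287, 240) [388. 208.  40.] 1183.5111
[-16.67887914 330.06199735   0.        ] 92.89284201432038
1 [np.float64(0.0), np.float64(0.7247303530470979), np.float64(-0.6890325938388029), np.float64(0.0)] None
-1 [np.float64(0.0), np.float64(0.6890325938388029), np.float64(0.7247303530470979), np.float64(0.0)] [-6.53405951e-02  1.67413087e-01  1.49952727e+00 -4.44089210e-16
  1.47465229e+00 -1.15830213e-01]
[[ 1.38696331e-04 -9.55985643e-01 -2.93413414e-01  7.63214355e+01]
 [ 9.99999752e-01  3.35122974e-04 -6.19182513e-04 -1.94926642e-01]
 [ 6.90259169e-04 -2.93413255e-01  9.55985452e-01 -1.22324307e+02]
 [ 0.00000000e+00  0.00000000e+00  0.00000000e+00  1.00000000e+00]]
```

```bash
cat >> h.py <<'E'
def Q(th):
    y=-np.array([-np.sin(th),np.cos(th),0]); z=np.array([0,0,-1.]); q=R.from_matrix(np.c_[np.cross(y,z),y,z]).as_quat()
    return [q[3],*q[:3]]
E
python3 - <<'E'
from h import *
bot.move_to([510,20,330],Q(np.radians(92.9)))
c=cam('wrist'); cv2.imwrite('pics/w1.png',c['image']); np.savez('w1.npz',**c); print(bot.read_state()['clock'],c['t'])
E
```

```text
2.275 [505.01485188  96.0410046  452.21464978]
```

View pics/w1.png

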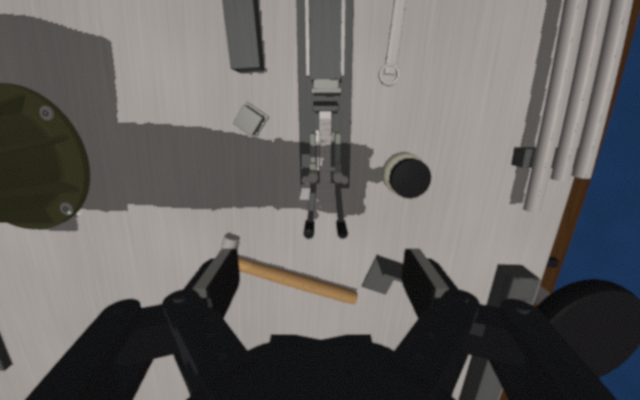

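The close view shows the plugged tube in the clamp with its grey cap at about (326,87). The jaw is at about (325,103), the ram and tab at (325,120–150), and the grip tops at (309,229) and (341,229). Next I measure with depth and rays.

```bash
python3 - <<'E'
from h import *
c=dict(np.load('w1.npz')); P=cloud(c)
print(onplane(c,[(309,229),(341,229),(326,97),(303,60),(347,60)],92).round(1))
sub=P[215:240,295:355]; m=(sub[...,2]>75)&(sub[...,2]<110)
x=sub[m]; lo=x[x[:,0]<np.median(x[:,0])];hi=x[x[:,0]>=np.median(x[:,0])]
for k in(lo,hi): print(len(k),k.mean(0),k.min(0),k.max(0))
# plate edges / all elevated points along y
for y in range(-90,200,10):
    s=P[(abs(P[...,1]-y)<3)&(P[...,0]>440)&(P[...,0]<590)&(P[...,2]>8)&(P[...,2]<130)]
    t=s[s[:,2]>30]
    if len(s): print(y,'all',s[:,0].min().round(),s[:,0].max().round(),'hi',*( [t[:,0].min().round(),t[:,0].max().round(),np.percentile(t[:,2],95).round(),np.median(t[:,0]).round()] if len(t) else []))
im=c['image'][50:250,270:380]; im=np.clip(im.astype(float)*1.8,0,255).astype(np.uint8); cv2.imwrite('pics/w1c.png',cv2.resize(im,None,fx=3,fy=3,interpolation=2))
E
```

```text
[[496.6 -59.3  92. ]
 [541.  -57.   92. ]
 [510.2 114.6  92. ]
 [480.9 154.5  92. ]
 [532.5 157.3  92. ]]
129 [495.87301189 -64.61051624  87.80181769] [488.3615593  -74.0685199   75.68095034] [503.74668049 -58.84424161  92.00696024]
129 [542.7732748  -61.89402958  87.81635488] [503.82770856 -71.48216283  75.67148999] [551.6961868  -55.96223677  92.22631426]
-70 all 488.0 549.0 hi 488.0 549.0 92.0 498.0
-60 all 489.0 551.0 hi 489.0 551.0 91.0 502.0
-50 all 492.0 546.0 hi 492.0 546.0 62.0 537.0
-40 all 493.0 543.0 hi 493.0 543.0 62.0 517.0
-30 all 494.0 543.0 hi 494.0 543.0 62.0 534.0
-20 all 479.0 555.0 hi 494.0 541.0 77.0 517.0
-10 all 477.0 556.0 hi 495.0 538.0 77.0 516.0
0 all 476.0 555.0 hi 494.0 538.0 77.0 516.0
10 all 476.0 555.0 hi 491.0 540.0 66.0 515.0
20 all 476.0 554.0 hi 493.0 536.0 58.0 516.0
30 all 475.0 554.0 hi 493.0 537.0 57.0 513.0
40 all 475.0 554.0 hi 492.0 536.0 48.0 513.0
50 all 473.0 553.0 hi 492.0 535.0 48.0 513.0
60 all 473.0 552.0 hi 491.0 534.0 48.0 511.0
70 all 473.0 551.0 hi 499.0 534.0 47.0 514.0
80 all 472.0 550.0 hi 504.0 519.0 41.0 512.0
90 all 472.0 551.0 hi 504.0 518.0 38.0 510.0
100 all 472.0 551.0 hi 492.0 528.0 52.0 510.0
110 all 470.0 550.0 hi 493.0 527.0 48.0 511.0
120 all 470.0 549.0 hi 491.0 514.0 51.0 501.0
130 all 469.0 548.0 hi 491.0 529.0 51.0 511.0
140 all 469.0 548.0 hi 489.0 529.0 52.0 508.0
150 all 469.0 548.0 hi 489.0 529.0 52.0 509.0
160 all 467.0 547.0 hi 489.0 528.0 52.0 508.0
170 all 467.0 546.0 hi 488.0 527.0 52.0 508.0
180 all 466.0 546.0 hi 486.0 527.0 52.0 506.0
190 all 466.0 545.0 hi 486.0 526.0 52.0 505.0
```

View pics/w1c.png

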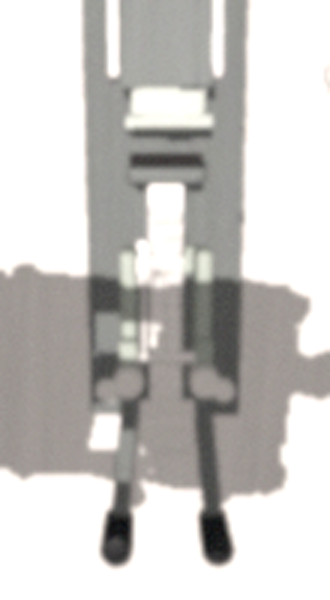

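```bash
python3 - <<'E'
from h import *
c=dict(np.load('w1.npz')); P=cloud(c).reshape(-1,3); P=P[np.isfinite(P).all(1)]
ys=np.arange(-10,200,5); mid=[]
for y in ys:
    s=P[(abs(P[:,1]-y)<2.5)&(P[:,0]>440)&(P[:,0]<590)&(P[:,2]>8)&(P[:,2]<130)]; mid.append((s[:,0].min()+s[:,0].max())/2)
k,b=np.polyfit(ys,mid,1); print('axis',k,b,90-np.degrees(np.arctan(k)))
th=np.pi/2-np.arctan(k); ex=np.array([np.cos(th),np.sin(th)]); ey=np.array([-ex[1],ex[0]])
o=np.array([k*40+b,40]); 
C=np.c_[(P[:,:2]-o)@ex,(P[:,:2]-o)@ey,P[:,2]]
def rng(n,m): s=C[m]; print(n,len(s),np.percentile(s,[2,50,98],axis=0).round(1).tolist())
n=abs(C[:,1])<60
rng('tab',n&(abs(C[:,2]-77)<4)&(C[:,0]>-80)&(C[:,0]<-20))
for s in(1,-1): rng('grip',n&(C[:,2]>84)&(C[:,2]<95)&(C[:,0]<-80)&(C[:,1]*s>0))
rng('jaw',n&(C[:,2]>44)&(C[:,0]>55)&(C[:,0]<78)); rng('cap',n&(C[:,2]>49)&(C[:,0]>78)&(C[:,0]<110))
print(o,bot.tip_reach)
E
```

```text
axis -0.055659635592060906 516.0143380005356 93.18577508363742
tab 338 [[-60.9, -12.2, 74.7], [-48.2, 0.3, 76.5], [-36.5, 12.8, 77.8]]
grip 105 [[-112.0, 17.2, 84.8], [-104.2, 24.2, 90.4], [-98.0, 31.1, 91.8]]
grip 103 [[-111.5, -30.5, 84.7], [-104.0, -23.5, 90.3], [-98.1, -16.6, 91.9]]
jaw 282 [[58.6, -16.5, 45.3], [65.1, 0.0, 49.3], [71.8, 16.5, 51.9]]
cap 382 [[83.2, -19.9, 49.3], [102.1, -1.2, 50.6], [109.6, 18.6, 52.4]]
[513.78795258  40.        ] 19.0
```

```bash
cat >> h.py <<'E'
TH=np.radians(93.19); EX=np.array([np.cos(TH),np.sin(TH),0]); EY=np.array([-EX[1],EX[0],0]); O=np.array([513.7,39.6,0])
def W(x,y,z): return O+x*EX+y*EY+[0,0,z]
def st():
    s=bot.read_state(); print(f"t={s['clock']:.2f} w={s['grip_width']:.1f} gf={s['grip_force']:.1f} ft={s['ft_force'].round(1)} p={s['ee_pos'].round(1)}",flush=True); return s
E
python3 - <<'E'
from h import *
bot.move_to(W(-105,0.4,170),Q(TH)); st()
print(bot.servo_line(W(-105,0.4,70),speed=80,until_force=8)); st()
for o in (62,56,50,44): bot.move_gripper(o,20); st()
c=cam('side'); bot.move_gripper(38,20); st(); bot.move_gripper(33,20); st(); bot.dwell(.1); st()
c=cam('wrist'); np.savez('w2.npz',**c)
bot.move_gripper(76); bot.dwell(.5); st()
c=cam('wrist'); cv2.imwrite('pics/w3.png',c['image']); np.savez('w3.npz',**c)
E
```

```text
t=3.03 w=85.1 gf=0.0 ft=[0.7 0.2 0.7] p=[519.8 -64.8 171.3]
False
t=4.43 w=85.1 gf=0.0 ft=[ 1.1 -0.3  0.3] p=[519.4 -65.3  70.5]
t=4.79 w=62.1 gf=3.1 ft=[ 5.8 -0.6  3. ] p=[520.4 -65.4  71. ]
t=5.03 w=56.0 gf=5.2 ft=[ 8.8 -0.9  7.1] p=[521.2 -65.6  71.7]
t=5.26 w=50.0 gf=5.8 ft=[ 7.6 -1.7  7.1] p=[521.2 -65.6  71.7]
t=5.49 w=44.3 gf=6.4 ft=[ 7.8 -0.7  8.5] p=[521.2 -65.7  71.8]
t=5.78 w=38.0 gf=6.7 ft=[ 8.5 -0.8  6.9] p=[521.2 -65.6  71.7]
t=6.00 w=33.4 gf=12.6 ft=[ 6.9 -1.9 11.1] p=[521.2 -65.7  72. ]
t=6.10 w=33.3 gf=12.6 ft=[ 6.2 -0.4 11.4] p=[521.2 -65.7  72. ]
t=7.14 w=75.7 gf=0.0 ft=[ 0.7  1.3 -0.6] p=[519.1 -65.3  70. ]
```

View pics/w3.png

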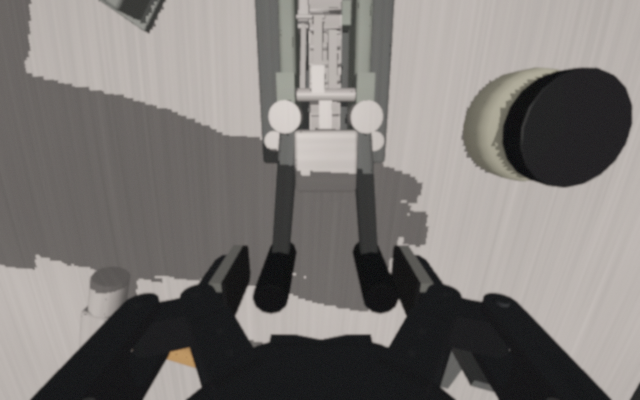

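The grips stand free between the pads at (275,275) and (375,275), with the pads about 6 px to their left. I shift the hand 1.3 mm and keep pumping in small closing steps while watching for the grips to go hard.

```bash
python3 - <<'E'
from h import *
bot.servo_line(W(-105,-0.9,70),speed=40)
hard=False
for k in range(8):
    mx=[]
    for o in (60,54,49,44,39,36,33):
        bot.move_gripper(o,20); s=bot.read_state(); mx.append((round(s['grip_width'],1),round(float(s['grip_force']),1)))
        if s['grip_width']>o+0.8 or s['grip_force']>15.5: hard=True; break
    print(k,round(s['clock'],1),mx,s['ft_force'].round(1),flush=True)
    if hard: break
    bot.move_gripper(72,20); bot.dwell(.35)
st()
E
```

```text
0 9.1 [(59.9, 4.3), (54.2, 5.6), (49.3, 6.4), (43.8, 7.0), (38.9, 6.0), (36.3, 7.1), (33.2, 12.5)] [ 1.7 -2.1 12.8]
1 11.6 [(60.2, 4.3), (54.2, 5.9), (49.0, 6.8), (44.5, 7.1), (39.0, 6.1), (36.3, 7.1), (33.1, 12.8)] [ 1.9 -1.8 13.1]
2 14.2 [(60.0, 4.4), (54.2, 9.2), (49.4, 12.7), (44.5, 13.7), (39.3, 14.1), (36.4, 13.7), (33.0, 14.1)] [-3.7 -2.5 20.9]
3 16.3 [(60.3, 4.9), (54.5, 11.8), (49.5, 13.4), (44.4, 14.0), (39.7, 17.2)] [-5.2 -4.2 22.9]
t=16.32 w=39.7 gf=17.2 ft=[-5.2 -4.2 22.9] p=[521.3 -65.9  72. ]
```

```bash
python3 - <<'E'
from h import *
for f in (20,22): bot.move_gripper(33,f); st()
for _ in range(4): bot.dwell(.1); st()
E
```

```text
t=16.53 w=39.5 gf=17.2 ft=[-5.4 -4.1 24.8] p=[521.3 -65.9  72. ]
t=16.76 w=38.1 gf=19.0 ft=[-6.1 -3.8 26. ] p=[521.3 -65.9  72.2]
t=16.86 w=38.4 gf=19.0 ft=[-6.5 -4.5 25.6] p=[521.3 -65.9  72.2]
t=16.96 w=38.4 gf=19.0 ft=[-6.2 -4.1 26.1] p=[521.3 -65.9  72.2]
t=17.06 w=38.4 gf=19.0 ft=[-7.5 -3.8 25.8] p=[521.3 -65.9  72.1]
t=17.16 w=38.1 gf=19.0 ft=[-5.9 -4.1 24.8] p=[521.3 -65.9  72.1]
```

```bash
python3 - <<'E'
from h import *
for f in (24,26): bot.move_gripper(33,f); bot.dwell(.25); st()
c=cam('wrist'); np.savez('w4.npz',**c)
E
```

```text
t=17.65 w=36.6 gf=20.8 ft=[-8.  -5.  28.1] p=[521.4 -65.9  72.3]
t=18.14 w=35.5 gf=22.7 ft=[-8.3 -3.9 31.1] p=[521.4 -66.   72.5]
```

```bash
python3 - <<'E'
from h import *
bot.move_gripper(85,20); bot.dwell(.2); st()
bot.servo_line(W(-105,-0.9,170),speed=150); bot.move_to(W(-20,0,230),Q(TH))
c=cam('wrist'); np.savez('w5.npz',**c); st()
im=np.clip(c['image'].astype(float)*1.6,0,255).astype(np.uint8); cv2.imwrite('pics/w5.png',im)
P=cloud(c).reshape(-1,3); P=P[np.isfinite(P).all(1)]
C=np.c_[(P-O)@EX,(P-O)@EY,P[:,2]]; m=(abs(C[:,0]+48)<25)&(abs(C[:,1])<20)&(C[:,2]>72)&(C[:,2]<84); print(np.percentile(C[m],[2,50,98],axis=0))
E
```

```text
t=18.93 w=85.1 gf=0.0 ft=[1.  0.9 0. ] p=[520.4 -65.2  69.9]
t=20.30 w=85.2 gf=0.0 ft=[ 0.3  0.2 -0.8] p=[514.5  19.5 228.8]
[[-6.12076077e+01 -1.24249919e+01  7.48078529e+01]
 [-4.77015418e+01  7.42849773e-02  7.64977752e+01]
 [-3.57369400e+01  1.16814273e+01  7.80132123e+01]]
```

View pics/w5.png

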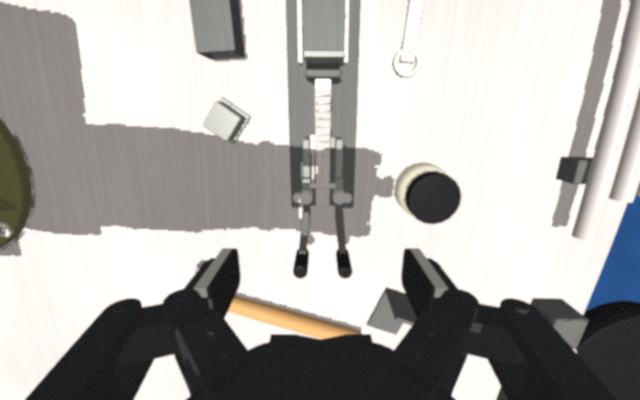

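The cap now sits flat on the tube's end, with the light band at row ~57, the jaw at ~72 and no gap. The grips have sprung back, so I go to the tab with closed fingers.

```bash
python3 - <<'E'
from h import *
bot.move_gripper(0,20); bot.move_to(W(-48.3,0,130),Q(TH)); st()
bot.servo_line(W(-48.3,0,101),speed=60); st()
print(bot.servo_line(W(-48.3,0,87),speed=25,until_force=35)); st()
bot.dwell(.3); s=st()
z=87
while s['ee_pos'][2]>86.8 and s['ft_force'][2]<26 and z>84:
    z-=.7; bot.servo_line(W(-48.3,0,z),speed=15,until_force=25); s=st()
bot.dwell(.8); st()
E
```

```text
t=21.57 w=0.0 gf=0.0 ft=[ 0.3 -0.4  0.5] p=[516.9  -8.5 131. ]
t=22.20 w=0.1 gf=0.0 ft=[ 0.9  0.3 -0.5] p=[516.5  -8.6 101. ]
False
t=22.91 w=0.1 gf=3.0 ft=[ 0.7 -0.8  5.3] p=[516.8  -8.7  87.2]
t=23.21 w=-0.4 gf=3.0 ft=[-0.1  0.   5.9] p=[516.8  -8.7  87.3]
t=23.46 w=0.0 gf=3.2 ft=[0.2 0.  6.1] p=[516.8  -8.7  86.5]
t=24.26 w=0.1 gf=3.2 ft=[-0.3  0.5  7.5] p=[516.8  -8.7  86.6]
```

```bash
python3 - <<'E'
from h import *
z=86.3
for _ in range(5):
    z-=.5; bot.servo_line(W(-48.3,0,z),speed=15,until_force=20); s=st()
    if s['ft_force'][2]>14: break
bot.dwell(1); st()
c=cam('wrist'); np.savez('w6.npz',**c)
cv2.imwrite('pics/w6.png',np.clip(c['image'].astype(float)*1.6,0,255).astype(np.uint8))
E
```

```text
t=24.51 w=-0.1 gf=5.6 ft=[-2.2  0.2 11.3] p=[516.9  -8.7  86.4]
t=24.76 w=0.1 gf=8.7 ft=[-5.7 -0.4 17.4] p=[516.9  -8.7  86.4]
t=25.76 w=0.1 gf=8.7 ft=[-4.6 -0.4 18. ] p=[516.9  -8.7  86.4]
```

View pics/w6.png

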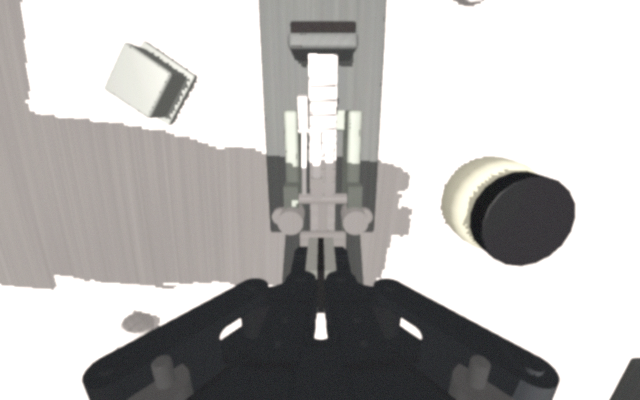

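The tab is bottomed out (18 N, 86.4 mm). The jaw's pad front edge shows at about (323,24), so I convert that to clamp x, lift off and check again.

```bash
python3 - <<'E'
from h import *
c=dict(np.load('w6.npz')); print('pad front x',(onplane(c,[(323,23),(323,34)],51)-O)@EX)
bot.servo_line(W(-48.3,0,140),speed=80); bot.move_to(W(-20,0,230),Q(TH)); bot.dwell(.2); st()
c=cam('wrist'); np.savez('w7.npz',**c); cv2.imwrite('pics/w7.png',np.clip(c['image'].astype(float)*1.6,0,255).astype(np.uint8)[:300,180:460])
P=cloud(c).reshape(-1,3); P=P[np.isfinite(P).all(1)]; C=np.c_[(P-O)@EX,(P-O)@EY,P[:,2]]
for n,m in dict(tab=(abs(C[:,0]+48)<12)&(abs(C[:,1])<12)&(C[:,2]>60),jaw=(C[:,0]>50)&(C[:,0]<85)&(abs(C[:,1])<25)&(C[:,2]>44),tube=(C[:,0]>86)&(abs(C[:,1])<30)&(C[:,2]>46)&(C[:,2]<56)&(C[:,0]<180)).items(): print(n,m.sum(),np.percentile(C[m],[2,50,98],axis=0).round(1).tolist())
E
```

```text
pad front x [70.36886081 65.37110331]
t=27.31 w=-0.1 gf=0.0 ft=[ 0.7  0.6 -0.3] p=[514.4  19.4 228.7]
tab 496 [[-59.2, -11.8, 75.1], [-47.6, -0.4, 76.5], [-36.6, 11.1, 78.0]]
jaw 506 [[58.9, -16.7, 45.4], [65.8, -0.3, 49.3], [72.8, 16.1, 51.9]]
tube 2387 [[109.5, -20.4, 48.9], [133.5, -1.1, 50.7], [156.6, 18.1, 52.2]]
```

View pics/w7.png

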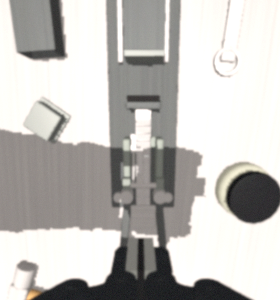

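The jaw is back where it started, the tab and grips are up, and the plug cap is flat on the tube's end. I hand it in.

```bash
python3 -c "
from rig import bot
print(bot.finish_job())"
```

```text
the job is handed in; nothing more can be done
None
```

The job is handed in at about 27 s of robot time, with no verdict returned: the plug was pressed home with a final squeeze of about 23 N on each grip (roughly 43 N at the jaw by the given figures), the tab was held down until the jaw ran back open, and the tube was left lying in the clamp.

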